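Start the suction-table pump with its spring-return key

TASK

Start the vacuum pump of the mounting table: on the grey control box with the round dial gauge, turn the key clockwise from off, through run, all the way to start and hold it there for about a second. Then let go so that it springs back to run and stays there, and leave the key of the other box, the one with the slotted vent and no gauge, at off.

Things in the scene. Friction and masses are not known exactly. Their poses are not given: they have to be found in the camera images.
- pump_key (a point): Centre of the pump key's head, on its turning axis, 32 mm above the flat top of its 80 mm high box; turns with the key. Head: upright black plate 34 mm wide (this x), 10 thick (this y), 32 high (z), nothing beside it. Below are a thin shank and a lock barrel 24 mm across, 8 high. The fixed grey box, 160 x 180 mm, has a round white dial (56 mm across, 9 high) 73 mm behind the key.
- pump_switch (a joint): First part of the pump key's turn, rad, clockwise from above: 0 off, 0.6 run (a stop). Starts at 0 to 0.1, stays where left (friction 0.05 N m). It always turns before pump_start; the head's turn is the sum of both. At off the head lies along the box's 160 mm front-back side. Black ticks round the key, each longer than the last, mark off, run and start, 0.6 rad apart.
- pump_start (a joint): Second part of the pump key's clockwise turn, rad, beyond run: 0 at run, 0.6 at start (a stop). A spring drives it back to 0 when let go; turning it takes 0.08 N m at first and 0.14 N m at the stop.
- lamp_switch (a joint): The same first part of the turn for the key of the other box, which is the light table's: an identical key on a box of the same size and colour that has five dark vent slots and no gauge. 0 off; it starts at 0 to 0.1. Leave it alone.

How it is judged:
On the way:
1. the pump's key is turned to start (within 10 degrees of the stop) and held there 0.4 s (value of joint each of pump_switch, pump_start above 0.42 rad), for 0.4 s.
At the end, for the whole second after the job is handed in: The pump's key has sprung back to run and stays there, let go: pump_switch above 0.42 rad (run is 0.6) and pump_start below 0.15 rad; the light table's key is still at off (lamp_switch below 0.3 rad) (value of joint pump_switch above 0.42 rad and value of joint pump_start below 0.15 rad and value of joint lamp_switch below 0.3 rad); the robot touches nothing.
It fails at once if the light table's key is turned towards run (value of joint lamp_switch above 0.3 rad).
It also fails if it takes over 35 s, if anything falls off the work surface, if the arm or the gripper's body presses on something with over 40 N, if the wrist force passes 120 N, or if a joint passes its speed limit or range.

ROBOT

A 6-joint arm with a two-finger parallel gripper is mounted at the origin on the work surface. World frame = base frame: x ahead of the robot, y to its left, z up, the work surface at z = 0. Lengths are in m, angles in rad, forces in N, time in s.
With the tool pointing down it reaches from about 0.425 to 0.925 m from the base axis. Payload 12.5 kg.
Tool frame: the origin (TCP) lies at the very end of the fingers, on their centre line; the grasp point (between the pads) lies 19 mm behind it; z points along the fingers, y is the direction in which the jaws open and shut (so a half turn about z gives the same grasp; the last joint's range is limited). The gripper opens to 85 mm and grips with 20 to 120 N. Pads are 22 mm wide; open, the fingers measure 114 mm over their backs; the gripper's body (76 mm by 85 mm) begins 54 mm behind the grasp point. The pads swing forward as they close: fully open they stand 13 mm farther back than shut.
Start: joints at [1.096, 0.491, 1.559, -0, 1.092, -0.106], TCP at [0.225, 0.583, 0.231] pointing down, gripper open.
Joint ranges: [-3.1, 3.1], [-0.84, 2.19], [0.05, 2.79], [-1.13, 4.28], [0.06, 2.93], [-2.69, 2.69]. Speed limits (rad/s): [2.22, 2.22, 2.79, 3.14, 3.14, 3.14].

INTERFACE

Orientations are given as a rotation vector (axis times angle).
In Python, from rig import * gives the robot as it stands.
- The arm moves only by the tool servo_tool, never from a script. Its argument "targets" is a list that holds one entry, the list of rows, each a list of 5 numbers: the shift along the world's x, y, z in cm, then the turn about the world's z in degrees, then the opening, from -1 (shut) to 1 (fully open). In form: [[[tx, ty, tz, yaw, jaw], ...]]. A call has 1 to 8 rows; each row is the pose to reach, as a shift and turn from the pose commanded when the call began; what a row does not reach only later rows make up. A row lasts 1/10 s, in which the tool goes at most 50 mm and 8.59 degrees, less where a joint would pass 70% of its speed; a pose out of reach is approached as far as the arm can. A call with a gripper value outside its range is refused whole. The fingers move at their own pace and stop on an object; the grip force is fixed at half the most. Time passes only in rows, so rows that repeat a pose let the fingers close. It gives the time, the measured TCP pose, the force and the opening at its end, in the units of the state.
- sense(): the state, without advancing time (a new reading comes with each control period).
- read_camera(name): name is "scene" or "top"; returns a dict with "frame" (480x640x3 uint8, red, green, blue), "z_map" (480x640 float32, m along the optical axis (not along the pixel's ray), 0 where there is no reading), "fx", "fy", "cx", "cy" (pixels), "world_to_cam" (4x4, takes a point from world to camera coordinates). Camera axes: x right, y up, looking along -z (the intrinsics and any distortion apply to the point x, -y, -z); pixel columns grow to the right and rows downward; lengths in m; the calibration is good to about 2 mm. A picture is of the moment at which its call begins.
- hand_in(): hands the job in, once; it reports no verdict.
The state is a dict: "time_s": time; "joint_positions": joint angles; "dq": joint speeds; "effort": joint torques, N m; "tcp_pos": TCP position; "tcp_rot": TCP orientation; "force": force on the tool from outside, world axes, zero at the start; "torque": the same for the moment, N m; "opening": opening from 0.0 (shut) to 1.0 (fully open).
Only numpy, scipy, OpenCV 4.12 (cv2) and the standard library are available. Lean on these libraries where they do the work, as an engineer would, in place of code of your own. Each camera call takes 0.05 s, during which the arm holds its last target.

## Working session

There is one attempt and no reset: what is moved stays moved. The work goes in short steps, Python scripts to look and compute and a tool call to move; the robot and the scene stay as the last step left them, time stands still between calls to the robot, and variables do not carry over. Pictures are saved under pics/ and viewed, and the job is handed in when it is done.

Besides the shell and the picture viewer there is one more tool, called after "Call:" as name(argument=value, ...), one argument or row to a line, values as JSON. servo_tool: Moves the arm, as the interface text tells. Its arguments: {"type":"object","properties":{"targets":{"type":"array","items":{"type":"array","items":{"type":"array","items":{"type":"number"}}}}},"required":["targets"]}

```bash
mkdir -p pics; python3 - <<'E'
from rig import *
import cv2,pickle
s=sense();print(s)
for n in("scene","top"):
    c=read_camera(n);pickle.dump(c,open(n+".pkl","wb"))
    cv2.imwrite(f"pics/{n}0.png",c["frame"][:,:,::-1]);print(n,{k:v for k,v in c.items() if k not in("frame","z_map")})
E
```

```text
{'time_s': 0.0, 'joint_positions': array([ 1.09641407e+00,  4.91560013e-01,  1.55947338e+00,  1.89383843e-05,
        1.09172385e+00, -1.05614229e-01]), 'dq': array([ 0.00157607,  0.00091287, -0.00055682,  0.00134661,  0.00063288,
        0.00038696]), 'effort': array([ 1.36622260e-03, -6.18444657e+01, -2.61597651e+01, -6.95941003e-05,
        4.00454417e-03,  2.96102735e-05]), 'tcp_pos': array([0.22516322, 0.58277208, 0.23071923]), 'tcp_rot': array([-5.7593221e-01, -3.0879945e+00,  1.7452044e-03]), 'force': array([-0.71109023,  0.0878314 , -0.17098228]), 'torque': array([-0.04845815,  0.02104724, -0.00845153]), 'opening': 1.0005716084854976}
scene {'fx': 474.6875190300279, 'fy': 474.6875190300279, 'cx': 323.5165552263552, 'cy': 243.47348150408132, 'world_to_cam': array([[-0.7440095 ,  0.66811685, -0.00835089,  0.38415742],
       [-0.36490366, -0.39582051,  0.8427167 ,  0.0685963 ],
       [ 0.55972778,  0.6300365 ,  0.5382925 , -1.14279826],
       [ 0.        ,  0.        ,  0.        ,  1.        ]])}
top {'fx': 499.5707614344035, 'fy': 499.5707614344035, 'cx': 319.2222704211269, 'cy': 244.8572863520283, 'world_to_cam': array([[-0.02348503, -0.99948432, -0.02189843,  0.01275929],
       [ 0.98252749, -0.02712085,  0.18413092, -0.54955979],
       [-0.18462987, -0.01719149,  0.98265775, -0.81754549],
       [ 0.        ,  0.        ,  0.        ,  1.        ]])}
```

View pics/top0.png

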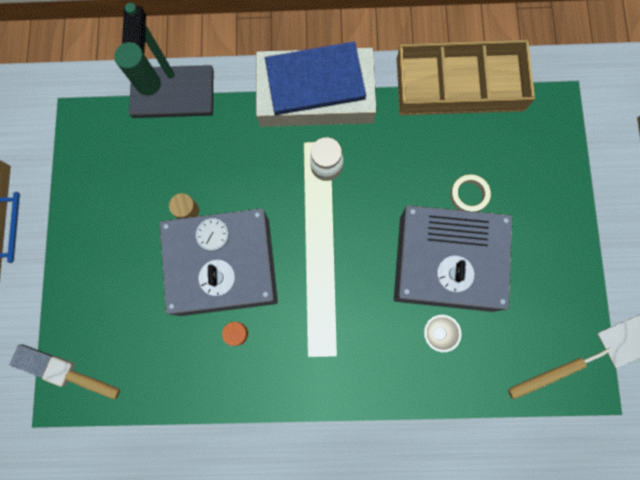

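View pics/scene0.png

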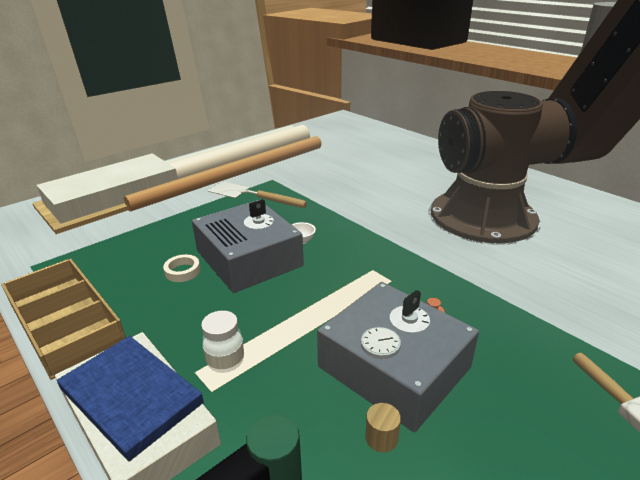

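The top view shows the pump box at left, with its gauge at (212,234) and key at (214,275). The light-table box is at right, with its key at (459,271). Next I measure the pump key.

```bash
cat > h.py <<'E'
import numpy as np,cv2,pickle
def ray(c,u,v,z):
    W=c["world_to_cam"];R=W[:3,:3];t=W[:3,3]
    o=-R.T@t; d=R.T@np.array([(u-c["cx"])/c["fx"],-(v-c["cy"])/c["fy"],-1.])
    return o+d*(z-o[2])/d[2]
def proj(c,p):
    q=c["world_to_cam"]@np.r_[p,1]
    return c["cx"]+c["fx"]*q[0]/-q[2], c["cy"]-c["fy"]*q[1]/-q[2]
E
python3 - <<'E'
from h import *
for n,(u0,u1,v0,v1) in {"top":(150,285,200,320),"scene":(310,485,275,425)}.items():
    c=pickle.load(open(n+".pkl","rb"));f=c["frame"][v0:v1,u0:u1];s=4 
    cv2.imwrite(f"pics/{n}_c.png",cv2.resize(f[:,:,::-1],None,fx=s,fy=s,interpolation=cv2.INTER_CUBIC)[:600,:800])
    g=f.min(2)
    k,l,st,ce=cv2.connectedComponentsWithStats((g>150).astype(np.uint8))
    for i in range(1,k):
        if st[i,4]>8: 
            p=ce[i]+[u0,v0];print(n,"white",p,st[i],ray(c,*p,.08))
    k,l,st,ce=cv2.connectedComponentsWithStats((f.max(2)<45).astype(np.uint8))
    for i in range(1,k):
        if st[i,4]>15:
            p=ce[i]+[u0,v0];print(n,"black",p,st[i],ray(c,*p,.112))
E
```

```text
top white [256.8 214.5] [106  13   3   4  10] [0.59985411 0.1033647  0.08      ]
top white [211.47692308 233.67820513] [ 46  18  32  32 780] [0.56861177 0.18042779 0.08      ]
top white [165.5 226. ] [14 25  4  3 12] [0.58420308 0.25935908 0.08      ]
top white [217.27629911 277.69581749] [ 48  60  37  36 789] [0.49329394 0.16948206 0.08      ]
top white [265. 294.] [113  92   5   5  13] [0.46410478 0.08982425 0.08      ]
top white [171.18181818 305.81818182] [ 20 104   4   4  11] [0.44853127 0.24536225 0.08      ]
top black [211.77876106 275.15929204] [ 59  66   7  19 113] [0.4935847  0.17119623 0.112     ]
scene white [342.37443802 298.64226076] [   0    0   81   56 1557] [0.53765288 0.06962918 0.08      ]
scene white [474.91037736 279.41981132] [147   0  28  15 212] [0.33913932 0.18299632 0.08      ]
scene white [409.01807229 320.06024096] [ 79  31  41  27 664] [0.49902582 0.17344594 0.08      ]
scene white [327.    327.125] [15 51  5  4 16] [0.60006246 0.10192395 0.08      ]
scene white [380.37469287 340.66461916] [ 51  52  40  28 814] [0.5629076  0.17389581 0.08      ]
scene white [468.94117647 328.58823529] [157  52   5   4  17] [0.44891666 0.24437905 0.08      ]
scene white [417.5   382.875] [105 106   6   5  24] [0.58440572 0.25765845 0.08      ]
scene black [410.17877095 305.32960894] [ 93  17  17  24 179] [0.50306304 0.17530063 0.112     ]
```

View pics/top_c.png

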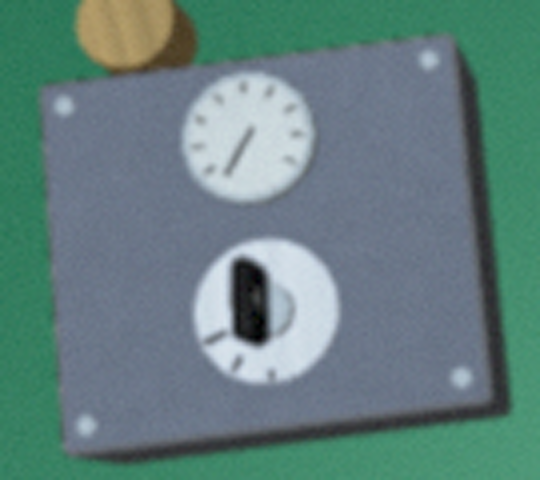

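View pics/scene_c.png

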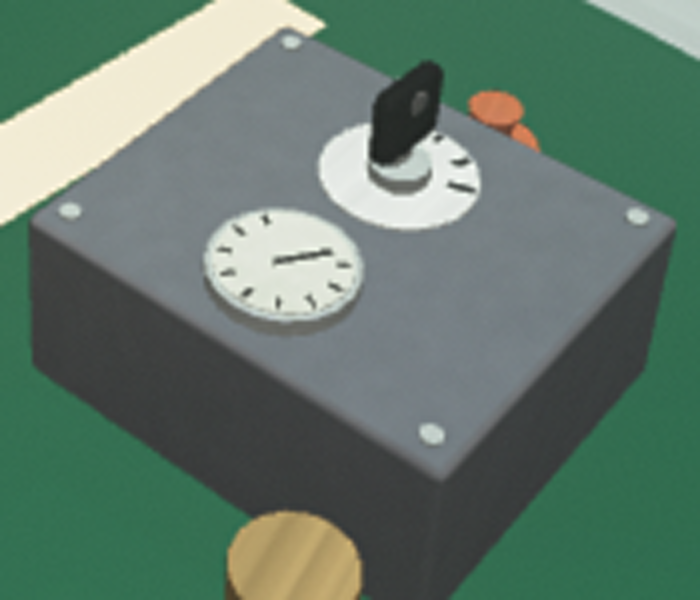

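```bash
python3 - <<'E'
from h import *
T=pickle.load(open("top.pkl","rb"));S=pickle.load(open("scene.pkl","rb"))
for n,c,(u0,u1,v0,v1) in (("top",T,(195,240,255,300)),("scene",S,(385,435,285,335))):
    f=c["frame"][v0:v1,u0:u1]
    m=(f.min(2)>150).astype(np.uint8)
    k,l,st,ce=cv2.connectedComponentsWithStats(m);i=1+st[1:,4].argmax()
    pts=np.argwhere(l==i)[:,::-1].astype(np.float32)
    P=np.array([ray(c,u+u0,v+v0,.08)[:2] for u,v in pts]).astype(np.float32)
    print(n,"dial",cv2.minEnclosingCircle(P), "mean",P.mean(0))
    b=(f.max(2)<60).astype(np.uint8);k,l,st,ce=cv2.connectedComponentsWithStats(b);i=1+st[1:,4].argmax()
    print("head",ce[i]+[u0,v0],st[i])
    q=np.argwhere(l==i)[:,::-1]+[u0,v0]
    r=cv2.minAreaRect(q.astype(np.float32));print(r)
for p in [(.4965,.172,.08),(.4965,.172,.112),(.4965,.172,.128),(.4965,.172,.096)]:
    print(p,proj(T,p),proj(S,p))
for c,uv in((T,(212,234)),(S,(310+283/4,275+262/4))): print("gauge",ray(c,*uv,.089))
sc=np.array([[.6,.1027],[.5843,.2585],[.4645,.0898],[.4487,.2449]]);print(sc.mean(0))
E
```

```text
top dial ((0.49412137269973755, 0.17145852744579315), 0.03057793900370598) mean [0.4933511 0.1694861]
head [211.97637795 275.26771654] [ 14  10   8  21 127]
((212.5, 275.0), (20.0, 7.0), 90.0)
scene dial ((0.49505966901779175, 0.17079775035381317), 0.03070038929581642) mean [0.49887338 0.17325516]
head [410.84191176 302.875     ] [ 18   6  18  25 272]
((410.7941589355469, 302.67645263671875), (14.642806053161621, 26.57398223876953), 49.398704528808594)
(0.4965, 0.172, 0.08) (np.float64(215.80058123105348), np.float64(275.823825264134)) (np.float64(409.3470367531288), np.float64(318.816680389739))
(0.4965, 0.172, 0.112) (np.float64(211.30972778864424), np.float64(273.36803651413874)) (np.float64(411.28834158955726), np.float64(302.29496332229166))
(0.4965, 0.172, 0.128) (np.float64(208.92962082294315), np.float64(272.0664932807399)) (np.float64(412.2954669845928), np.float64(293.72369696783727))
(0.4965, 0.172, 0.096) (np.float64(213.59832181385525), np.float64(274.6195365981416)) (np.float64(410.30582862489285), np.float64(310.65676251666673))
gauge [0.5660789  0.17739202 0.089     ]
gauge [0.56954016 0.1799595  0.089     ]
[0.524375 0.173975]
```

Pump key axis is at about (0.495, 0.1714), the box yaw is about 5.5°, and the head yaw is about 2°. I move above it and turn the jaws across the head.

Call:
servo_tool(
  targets=[
    [[3,-4.5,0,3,1],[6,-9,0,6,1],[9,-13.5,0,9,1],[12,-18,0,12,1],[15,-22.5,0,15,1],[18,-27,0,18,1],[21,-31.5,0,21,1],[24,-36,0,23,1]],
  ],
)

```text
time_s: 0.9
tcp_pos: [0.4479, 0.2483, 0.2313]
tcp_rot: [0.055, -3.141, -0.0]
force: [-0.7, 1.2, -0.8]
opening: 1.001
```

Call:
servo_tool(
  targets=[
    [[2,-3,-1,0,0.2],[3,-5.1,-2,0,0.2],[3,-5.1,-2,0,0.2],[3,-5.1,-2,0,0.2],[3,-5.1,-2,0,0.2]],
  ],
)

```text
time_s: 1.4
tcp_pos: [0.4769, 0.1999, 0.2116]
tcp_rot: [-0.052, 3.141, 0.0]
force: [-0.7, 0.0, 0.7]
opening: 0.599
```

```bash
python3 - <<'E'
from rig import *
from h import *
from scipy.spatial.transform import Rotation as R
s=sense();M=R.from_rotvec(s["tcp_rot"]).as_matrix();print(s["time_s"],s["tcp_pos"],s["opening"],s["joint_positions"],"yaw y",np.degrees(np.arctan2(M[1,1],M[0,1])),M[:,2])
c=read_camera("scene");f=c["frame"][200:400,270:510];cv2.imwrite("pics/s1.png",cv2.resize(f[:,:,::-1],None,fx=3,fy=3))
E
```

```text
1.4 [0.47687859 0.19992931 0.21159559] 0.5990938887016879 [ 2.69082024e-01  3.61773627e-01  1.84476524e+00  2.84284291e-04
  9.34783741e-01 -1.33523898e+00] yaw y 91.91115070256414 [ 1.99552813e-04  2.92265888e-04 -9.99999937e-01]
```

View pics/s1.png

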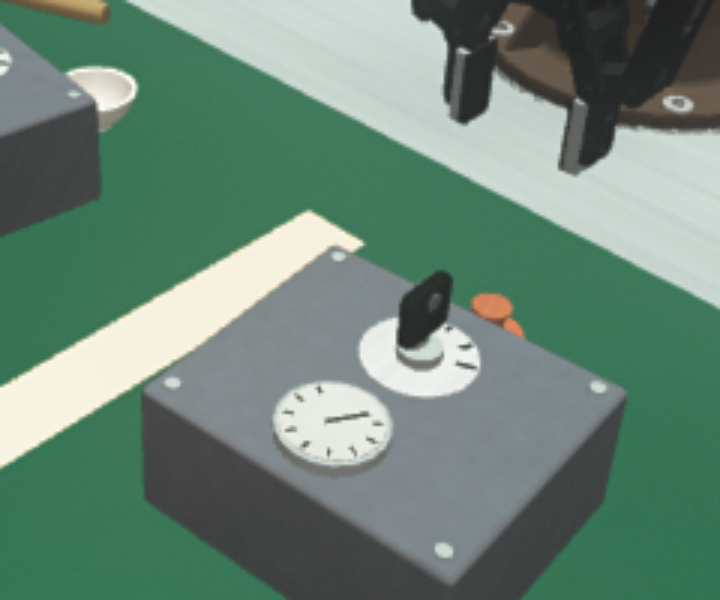

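The picture shows the gripper tips at about (465,110) and (575,160) in the crop, clear above the box and still short of the key at (425,310). I move over the key and down to just above it.

Call:
servo_tool(
  targets=[
    [[1.8,-2.8,0,0,0.2],[1.8,-2.8,-3,0,0.2],[1.8,-2.8,-6,0,0.2],[1.8,-2.8,-6,0,0.2],[1.8,-2.8,-6,0,0.2]],
  ],
)

```text
time_s: 1.95
tcp_pos: [0.4951, 0.1719, 0.1519]
tcp_rot: [0.053, -3.141, -0.0]
force: [0.3, -0.6, -0.1]
opening: 0.599
```

```bash
python3 - <<'E'
from rig import *
from h import *
c=read_camera("scene");f=c["frame"][200:400,270:510];cv2.imwrite("pics/s2.png",cv2.resize(f[:,:,::-1],None,fx=3,fy=3))
c=read_camera("top");f=c["frame"][200:320,150:290];cv2.imwrite("pics/t2.png",cv2.resize(f[:,:,::-1],None,fx=4,fy=4))
print(sense()["tcp_pos"])
E
```

```text
[0.49562942 0.17185663 0.1527817 ]
```

View pics/s2.png

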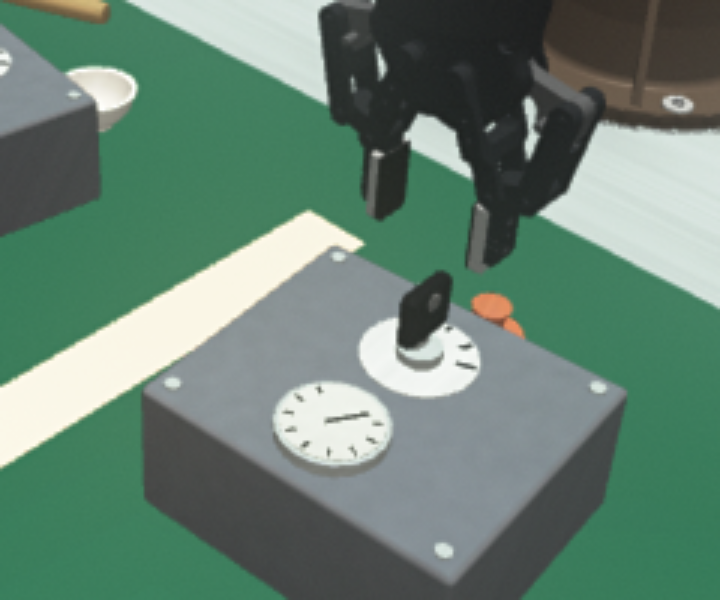

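View pics/t2.png

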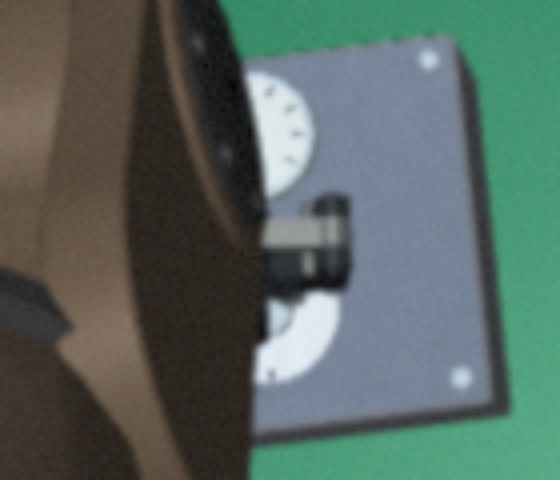

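In the scene crop the fingers at (385,180) and (490,235) straddle the key at (425,310), and the top view is mostly hidden by the arm. The position looks right, so I descend and then close.

Call:
servo_tool(
  targets=[
    [[0,0,-2,0,0.2],[0,0,-4,0,0.2],[0,0,-5.5,0,0.2],[0,0,-5.5,0,0.2]],
  ],
)

```text
time_s: 2.45
tcp_pos: [0.495, 0.1714, 0.0962]
tcp_rot: [0.052, -3.14, 0.0]
force: [-0.3, 0.2, 0.5]
opening: 0.603
```

Call:
servo_tool(
  targets=[
    [[0,0,0,0,-1],[0,0,0,0,-1],[0,0,0,0,-1],[0,0,0,0,-1],[0,0,0,0,-1],[0,0,0,0,-1]],
  ],
)

```text
time_s: 3.05
tcp_pos: [0.4956, 0.1714, 0.0975]
tcp_rot: [-0.051, 3.139, 0.001]
force: [-1.6, 0.2, 7.3]
opening: 0.104
```

```bash
python3 - <<'E'
from rig import *
from h import *
c=read_camera("scene");f=c["frame"][200:400,270:510];cv2.imwrite("pics/s3.png",cv2.resize(f[:,:,::-1],None,fx=3,fy=3))
s=sense();print(s["tcp_pos"],s["force"],s["torque"],s["opening"])
E
```

```text
[0.49565124 0.17136909 0.09750941] [-0.68691263  0.03459889  7.10445353] [ 0.09075229  0.23071246 -0.00533154] 0.10660953101970423
```

View pics/s3.png

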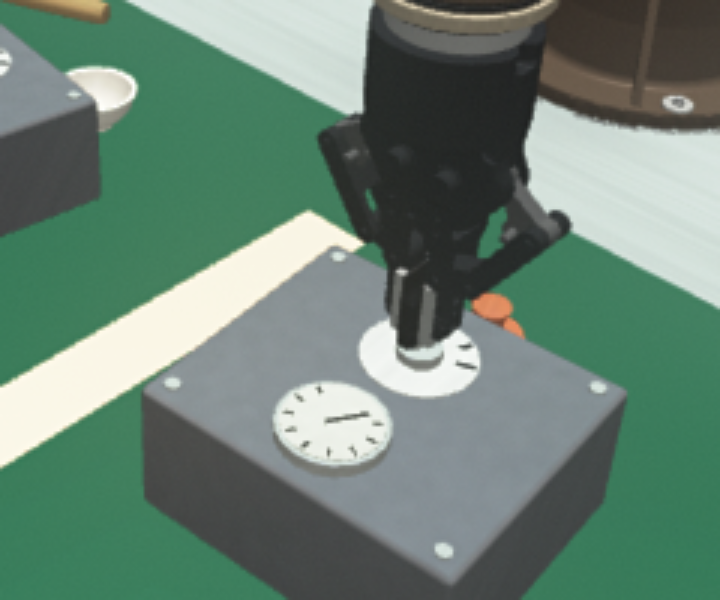

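The pads hold the head at crop (420,310), with an opening of about 9 mm. Now I turn clockwise.

Call:
servo_tool(
  targets=[
    [[0,0,0,-5,-1],[0,0,0,-10,-1],[0,0,0,-15,-1],[0,0,0,-20,-1],[0,0,0,-25,-1],[0,0,0,-30,-1],[0,0,0,-35,-1],[0,0,0,-40,-1]],
  ],
)

```text
time_s: 3.9
tcp_pos: [0.4954, 0.1708, 0.0975]
tcp_rot: [1.03, 2.966, 0.0]
force: [-2.0, -4.2, 8.1]
opening: 0.108
```

```bash
python3 - <<'E'
from rig import *
s=sense();print(s["tcp_pos"],s["force"],s["torque"],s["opening"])
E
```

```text
[0.49540551 0.17078288 0.09749305] [-2.01071456 -4.17355858  8.10963661] [-0.99834952  0.34596079  0.18789905] 0.10785177150052212
```

Call:
servo_tool(
  targets=[
    [[0,0,0,-5,-1],[0,0,0,-10,-1],[0,0,0,-15,-1],[0,0,0,-19,-1],[0,0,0,-22,-1],[0,0,0,-22,-1]],
  ],
)

```text
time_s: 4.5
tcp_pos: [0.4951, 0.1705, 0.0975]
tcp_rot: [1.575, 2.717, -0.001]
force: [-3.3, -6.7, 9.6]
opening: 0.105
```

```bash
python3 - <<'E'
from rig import *
from h import *
from scipy.spatial.transform import Rotation as R
s=sense();M=R.from_rotvec(s["tcp_rot"]).as_matrix();print(s["tcp_pos"],s["force"],s["torque"],s["opening"],np.degrees(np.arctan2(M[1,1],M[0,1])))
c=read_camera("scene");f=c["frame"][200:400,270:510];cv2.imwrite("pics/s4.png",cv2.resize(f[:,:,::-1],None,fx=3,fy=3))
E
```

```text
[0.49511031 0.17050456 0.09746947] [-3.30062862 -6.73257652  9.55812661] [-1.29984779  0.61050717  0.1518501 ] 0.10476088220459734 29.795726319965098
```

View pics/s4.png

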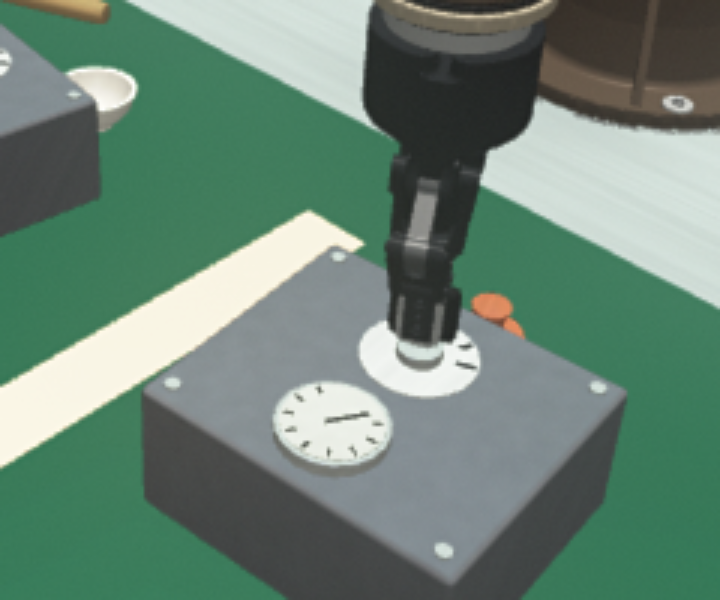

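Tool yaw is 29.8°, so the key has turned about 65.7° of 68.75°, and the moment is still at spring level (0.15 N m). I go slightly further and hold.

Call:
servo_tool(
  targets=[
    [[0,0,0,-1,-1],[0,0,0,-2.5,-1],[0,0,0,-2.5,-1],[0,0,0,-2.5,-1],[0,0,0,-2.5,-1],[0,0,0,-2.5,-1],[0,0,0,-2.5,-1],[0,0,0,-2.5,-1]],
  ],
)

```text
time_s: 5.35
tcp_pos: [0.4951, 0.1705, 0.0975]
tcp_rot: [1.632, 2.684, -0.001]
force: [-3.1, -7.5, 9.7]
opening: 0.104
```

```bash
python3 - <<'E'
from rig import *
from h import *
from scipy.spatial.transform import Rotation as R
s=sense();M=R.from_rotvec(s["tcp_rot"]).as_matrix();print(s["tcp_pos"],s["force"],s["torque"],s["opening"],np.degrees(np.arctan2(M[1,1],M[0,1])))
E
```

```text
[0.49505783 0.17052012 0.09745584] [-3.05556153 -7.50177727  9.67922011] [-1.3458583   0.60280566  0.15785884] 0.10413239085491982 27.40718057953619
```

Call:
servo_tool(
  targets=[
    [[0,0,0,0,-1],[0,0,0,0,-1],[0,0,0,0,-1],[0,0,0,0,-1],[0,0,0,0,-1]],
  ],
)

```text
time_s: 5.85
tcp_pos: [0.495, 0.1705, 0.0974]
tcp_rot: [1.632, 2.684, -0.001]
force: [-3.1, -7.3, 10.1]
opening: 0.105
```

I push a little further and watch for the torque rise that would mark the end stop.

Call:
servo_tool(
  targets=[
    [[0,0,0,-1,-1],[0,0,0,-2,-1],[0,0,0,-3,-1],[0,0,0,-3,-1],[0,0,0,-3,-1],[0,0,0,-3,-1],[0,0,0,-3,-1],[0,0,0,-3,-1]],
  ],
)

```text
time_s: 6.65
tcp_pos: [0.4951, 0.1705, 0.0975]
tcp_rot: [1.698, 2.642, -0.001]
force: [-3.6, -8.0, 10.8]
opening: 0.107
```

```bash
python3 - <<'E'
from rig import *
from h import *
from scipy.spatial.transform import Rotation as R
s=sense();M=R.from_rotvec(s["tcp_rot"]).as_matrix();print(s["tcp_pos"],s["force"],s["torque"],s["opening"],np.degrees(np.arctan2(M[1,1],M[0,1])))
E
```

```text
[0.49505902 0.17052477 0.09749308] [-3.56849316 -8.04757727 10.75596823] [-1.22357126  0.62642645  1.05173302] 0.10666735085130172 24.524453637756555
```

The moment about z rose to 1.05 N m, so the key is at the stop. I hold briefly, back off, then let go.

Call:
servo_tool(
  targets=[
    [[0,0,0,0,-1],[0,0,0,0,-1],[0,0,0,0,-1],[0,0,0,0,-1],[0,0,0,3,-1],[0,0,0,3,-1]],
  ],
)

```text
time_s: 7.25
tcp_pos: [0.495, 0.1705, 0.0975]
tcp_rot: [1.629, 2.685, -0.001]
force: [-3.7, -6.9, 9.9]
opening: 0.104
```

Call:
servo_tool(
  targets=[
    [[0,0,0,0,0.2],[0,0,0,0,0.2],[0,0,0,0,0.2],[0,0,0,0,0.2],[0,0,0,0,0.2],[0,0,0,0,0.2],[0,0,0,0,0.2],[0,0,0,0,0.2]],
  ],
)

```text
time_s: 8.05
tcp_pos: [0.4952, 0.1712, 0.0963]
tcp_rot: [1.633, 2.684, 0.0]
force: [-0.4, 0.5, -0.0]
opening: 0.601
```

```bash
python3 - <<'E'
from rig import *
from h import *
c=read_camera("scene");f=c["frame"][200:400,270:510];cv2.imwrite("pics/s5.png",cv2.resize(f[:,:,::-1],None,fx=3,fy=3))
s=sense();print(s["tcp_pos"],s["force"],s["torque"],s["opening"])
E
```

```text
[0.4951665  0.17118104 0.09631612] [-0.43813114 -0.21155637  0.38432587] [-0.01224092  0.01014301  0.04509056] 0.5984769830176012
```

View pics/s5.png

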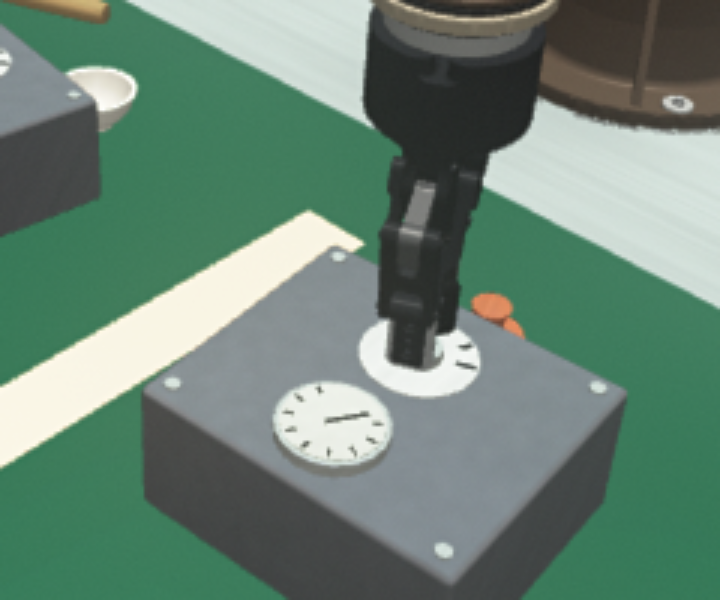

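The jaws have opened around the key at crop (420,340) and the force is about zero. I lift straight up, then move away to the side.

Call:
servo_tool(
  targets=[
    [[0,0,2,0,0.2],[0,0,5,0,0.2],[0,0,9,0,0.2],[0,0,13,0,0.2],[-2,4,13,0,0.2],[-5,8,13,0,0.2],[-8,12,13,0,0.2],[-11,16,13,0,0.2]],
  ],
)

```text
time_s: 8.9
tcp_pos: [0.3839, 0.3323, 0.2265]
tcp_rot: [1.634, 2.683, 0.001]
force: [0.3, 0.2, 0.2]
opening: 0.597
```

Call:
servo_tool(
  targets=[
    [[-2,4,0,0,0.2],[-4,8,0,0,0.2],[-6,12,0,0,0.2],[-8,16,0,0,0.2],[-10,20,0,0,0.2],[-10,20,0,0,0.2],[-10,20,0,0,0.2]],
  ],
)

```text
time_s: 9.6
tcp_pos: [0.2844, 0.5315, 0.2258]
tcp_rot: [1.63, 2.685, -0.001]
force: [0.5, 0.7, 0.4]
opening: 0.6
```

```bash
python3 - <<'E'
from rig import *
from h import *
c=read_camera("scene");f=c["frame"][275:425,310:485];cv2.imwrite("pics/s6.png",cv2.resize(f[:,:,::-1],None,fx=4,fy=4))
c=read_camera("top");f=c["frame"][200:320,150:550];cv2.imwrite("pics/t6.png",cv2.resize(f[:,:,::-1],None,fx=2,fy=2))
f=c["frame"][200:320,150:290];cv2.imwrite("pics/t6b.png",cv2.resize(f[:,:,::-1],None,fx=4,fy=4))
s=sense();print(s["tcp_pos"],s["force"],s["torque"],s["opening"])
E
```

```text
[0.28546884 0.5304395  0.22622401] [ 0.3308172  -0.382938   -0.00590645] [ 0.0300767   0.03720951 -0.00417001] 0.5963393332221487
```

View pics/s6.png

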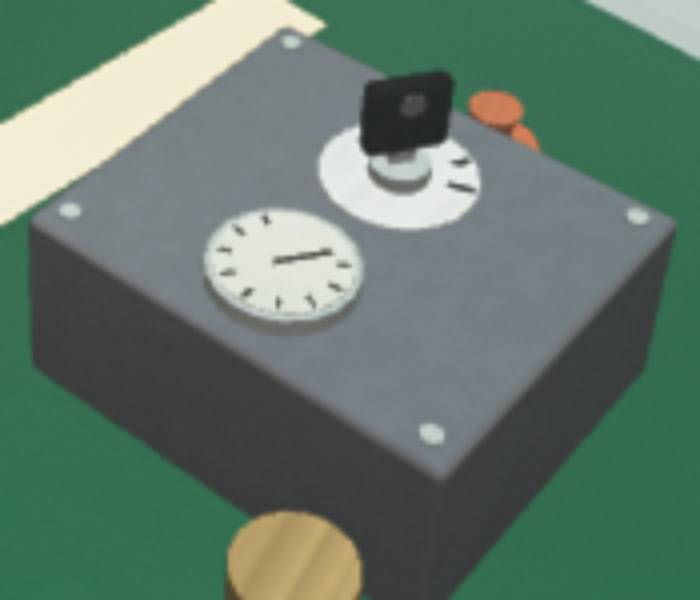

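View pics/t6b.png

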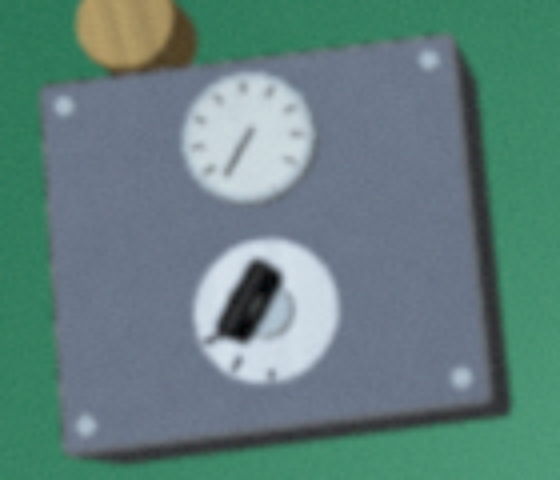

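View pics/t6.png

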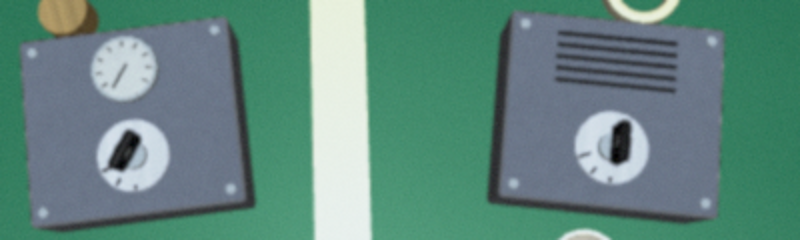

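In the top crop the pump key runs from (270,265) to (233,335). That is about 28° clockwise in the image, or about 32° from off, which is run (34°). The light table's key is upright, at off, and the arm is clear.

```bash
python3 - <<'E'
from rig import *
print(hand_in())
E
```

```text
the job is handed in; nothing more can be done
None
```

I turned the pump key clockwise to start, held it there and let it go, and it sprang back to run. The job is handed in; the hand-in gives no verdict.

- **Start:** the tool's moment about z rose to about 1 N m, well above the spring's, so the key was at its end stop. I held it within a few degrees of the stop for over a second before opening the jaws.
- **Run:** after I withdrew, the top view showed the pump key about 32° clockwise from off; run is 34°.
- **Other box:** the light table's key is still at off. I did not touch it.
- **At hand-in:** the arm stood clear with about zero force, at roughly 10 s on the clock. No check failed or disagreed.

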